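Open the dust cabinet beside the printers

TASK

Open the grey dust cabinet: swing the steel hook on its roof well clear of the stud, open the left door wide first, about square to the front of the cabinet or farther, and only then open the right door, which it overlaps, just as wide. Leave both doors standing open with the hook still clear, and do not shove or knock over the things lying around.

Things in the scene. Friction and masses are not known exactly. Their poses are not given: they have to be found in the camera images.
- cabinet: fixed grey dust cabinet, 370 wide, 220 deep, 220 mm tall. Origin: middle of its front at table level; +x from the front into the cabinet, +y along the front to the left as the robot sees it. Two like grey doors (leaves) close the front and swing out towards the robot; upper edges 2 mm below the roof, lower edges 37 mm above the table
- hook (a joint): swing hook on the roof: flat steel bar about 135 mm long, 8 to 18 mm above the roof, turning level on an upright pin. 0 = latched, pointing to the front, its nose in front of the left leaf's stud; grows as the front end swings to the left (cabinet +y), range 0 to 1.5 rad. Starts at 0 to 0.1; clear of the stud from about 0.4. Light friction, stays where it is left
- hook_tab (a point): centre of the upturned tab at the hook's front end; the tab is 24 mm along the hook, 14 mm thick, 9 to 31 mm above the roof. Latched, it stands over the top of the left leaf, jutting 18 mm beyond its outer face, 70 mm left of the cabinet's middle. It is pushed to the left on its right-hand side. x axis: along the hook towards the pin end
- hook_pin (a point): the hook's upright pivot pin, this point 18 mm above the roof; the tab's centre is 112 mm along the hook and 26 mm to the left of it (when latched). Axes as hook_tab
- leaf_left (a joint): left leaf, hinged at the cabinet's left side: 0 shut, grows as it opens, range 0 to 1.9 rad. 171 mm wide, 16 thick, about 0.6 kg. On its top edge, 118 mm from the hinge, a strap reaches back over the roof with an upright stud (12 mm across, 28 tall) that the hook catches. A 7 mm thick strip on its free edge overlaps the right leaf's front by 16 mm. Stays where it is left
- leaf_left_pull (a point): centre of the gap inside the left leaf's pull, a level square loop of steel bar (10 mm wide, 12 tall, 18 mm below roof height). The gap is 40 mm from leaf face to bar, 80 mm long between the end posts, open above and below: fingers can hook it from above. 100 mm from the hinge along the leaf, 28 mm outward of the hinge axis. Axes turn with the leaf: -x outward, y along it
- leaf_left_hinge (a point): hinge axis of the left leaf (a vertical line), at the height of the pull; axes turn with the leaf
- leaf_right (a joint): right leaf, hinged at the cabinet's right side, same size and weight: 0 shut, grows as it opens towards the robot, range 0 to 1.9 rad. It cannot open until the left leaf, which overlaps it, is out of the way. Stays where it is left
- leaf_right_pull (a point): right leaf's pull, the same loop mirrored: centre of the free gap between bar and leaf face, 100 mm from the hinge, 28 mm outward; axes turn with the leaf
- leaf_right_hinge (a point): hinge axis of the right leaf (a vertical line), at the height of the pull; axes turn with the leaf
- parts_box: cardboard carton 70 x 90 x 45 mm on the cabinet roof, rear right; loose, to be left alone
- brush: hand brush 150 mm long lying across the rear of the cabinet roof; loose, to be left alone
- cleaner: white bottle 60 mm across, 170 mm tall, standing to the left of the cabinet; loose, to be left alone
- jar: jar 70 mm across, 80 mm tall, standing to the right of the cabinet; loose, to be left alone
- scraper: flat scraper 170 mm long lying on the table in front of the cabinet; lower than the undersides of the doors, which pass over it; loose, to be left alone
- bracket: printed grey bracket 80 x 50 x 58 mm lying to the right of the cabinet; loose, to be left alone

How it is judged:
By the outcome, as a careful person would: the job done as asked, in the order asked, and still so for the second after the job is handed in, with the robot touching nothing.
It also fails if it takes over 54 s, if anything falls off the work surface, if the arm or the gripper's body presses on something with over 40 N, if the wrist force passes 120 N, or if a joint passes its speed limit or range.

ROBOT

A 6-joint arm with a two-finger parallel gripper is mounted at the origin on the work surface. World frame = base frame: x ahead of the robot, y to its left, z up, the work surface at z = 0. Lengths are in mm, angles in rad, forces in N, time in s.
With the tool pointing down it reaches from about 350 to 975 mm from the base axis. Payload 7.1 kg.
Tool frame: the origin (TCP) lies at the very end of the fingers, on their centre line; the grasp point (between the pads) lies 19 mm behind it (ctrl.grip_depth is the distance from the TCP to the grasp point, in mm); x points along the fingers, z is the direction in which the jaws open and shut, and the axes are right-handed (so a half turn about x gives the same grasp; the last joint's range is limited). The gripper opens to 88 mm and grips with 3 to 60 N. Pads are 20 mm wide; open, the fingers measure 115 mm over their backs; the gripper's body (75 mm by 178 mm) begins 61 mm behind the grasp point.
Start: joints at [1.156, 0.423, 1.63, -0, 1.089, -0.019], TCP at [240.934, 576.676, 222.675] pointing down, gripper open.
Joint ranges: [-3, 3], [-0.9, 2.11], [0.09, 2.58], [-1.31, 4.45], [0.11, 2.69], [-2.54, 2.54]. Speed limits (rad/s): [2.39, 2.39, 3.01, 3.14, 3.14, 3.14].

INTERFACE

Orientations are given as a rotation vector (axis times angle).
In Python, from workcell import ctrl gives the robot as it stands. The module is installed in compiled form; this text tells all that it offers.
- The arm moves only by the tool send_rows, never from a script. Its argument "rows" is a list of rows, each a list of 4 numbers: the shift along the tool's x, y, z in mm, then the turn about the tool's x in rad. In form: [[x, y, z, turn], ...]. A call has 1 to 10 rows; each row shifts and turns the pose as measured when the row begins, along the tool's axes as they then stand; what a row does not reach is not made up. A row lasts 1/12 s, in which the tool goes at most 41.7 mm and 7.16 degrees, less where a joint would pass 70% of its speed; a pose out of reach is approached as far as the arm can. A call with a gripper value outside its range is refused whole. "fingers" is the opening, from 0 (shut) to 1 (fully open), set as the call begins (left out, the last holds). The fingers move at their own pace and stop on an object; the grip force is fixed at half the most. Time passes only in rows, so rows that do not move let the fingers close. It gives the time, the measured TCP pose, the force and the opening at its end, in the units of the state.
- ctrl.get_obs(): the state, without advancing time (a new reading comes with each control period).
- ctrl.get_image(name): name is "scene" or "top" or "wrist"; returns a dict with "img" (480x640x3 uint8, red, green, blue), "depth" (480x640 float32, mm along the optical axis (not along the pixel's ray), 0 where there is no reading), "mtx" (3x3 intrinsics, pixels), "world_from_camera" (4x4, takes a point from camera to world coordinates). Camera axes: x right, y down, z forward; pixel columns grow to the right and rows downward; lengths in mm; the calibration is good to about 2 mm. A picture is of the moment at which its call begins.
- ctrl.close_job(): hands the job in, once; it reports no verdict.
The state is a dict: "t": time; "qpos": joint angles; "qvel": joint speeds; "joint_torque": joint torques, N m; "ee_pos": TCP position; "orientation": TCP orientation; "ft_force": force on the tool from outside, world axes, zero at the start; "moment": the same for the moment, N m; "width": finger opening in mm.
Only numpy, scipy, OpenCV 4.12 (cv2) and the standard library are available. Lean on these libraries where they do the work, as an engineer would, in place of code of your own. Each camera call takes 0.05 s, during which the arm holds its last target.

## Working session

There is one attempt and no reset: what is moved stays moved. The work goes in short steps, Python scripts to look and compute and a tool call to move; the robot and the scene stay as the last step left them, time stands still between calls to the robot, and variables do not carry over. Pictures are saved under pics/ and viewed, and the job is handed in when it is done.

Besides the shell and the picture viewer there is one more tool, called after ">>>" as a command line: name --pt "numbers of a row" for each row, then --argument value for the rest. send_rows: Moves the arm, as the interface text tells. Its arguments: {"type":"object","properties":{"rows":{"type":"array"},"fingers":{"type":"number"}},"required":["rows"]}

```bash
mkdir -p pics; python3 - <<'E'
from workcell import ctrl
import cv2,numpy as np
o=ctrl.get_obs();print({k:np.round(v,3) for k,v in o.items()})
for n in ["scene","top"]:
    d=ctrl.get_image(n);cv2.imwrite(f"pics/{n}0.png",d["img"][:,:,::-1]);np.savez(f"pics/{n}0.npz",**d)
    print(n,d["mtx"].round(1).tolist(),d["world_from_camera"].round(3).tolist())
E
```

```text
{'t': np.float64(0.0), 'qpos': array([ 1.156,  0.424,  1.631,  0.   ,  1.089, -0.019]), 'qvel': array([-0.001,  0.001,  0.001, -0.001,  0.001, -0.002]), 'joint_torque': array([-1.0000e-03, -5.4463e+01, -2.7366e+01,  6.4000e-02,  2.3000e-02,
       -0.0000e+00]), 'ee_pos': array([240.722, 576.189, 221.903]), 'orientation': array([-0.914,  1.372,  0.912]), 'ft_force': array([ 0.754, -0.409,  0.523]), 'moment': array([-0.009,  0.015, -0.014]), 'width': np.float64(87.846)}
scene [[523.5, 0.0, 329.0], [0.0, 523.5, 225.2], [0.0, 0.0, 1.0]] [[0.906, 0.36, -0.224, 886.725], [0.424, -0.772, 0.474, -597.456], [-0.002, -0.524, -0.852, 1232.687], [0.0, 0.0, 0.0, 1.0]]
top [[473.4, 0.0, 316.3], [0.0, 473.4, 233.0], [0.0, 0.0, 1.0]] [[-0.019, -0.99, 0.143, 457.475], [-1.0, 0.018, -0.014, 15.397], [0.012, -0.143, -0.99, 1115.821], [0.0, 0.0, 0.0, 1.0]]
```

View pics/scene0.png

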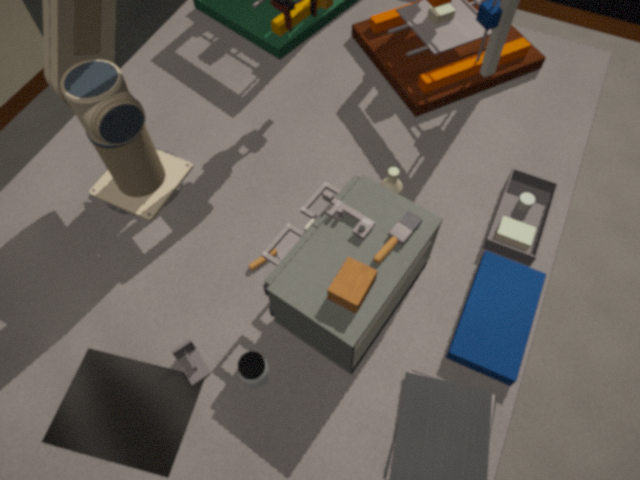

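View pics/top0.png

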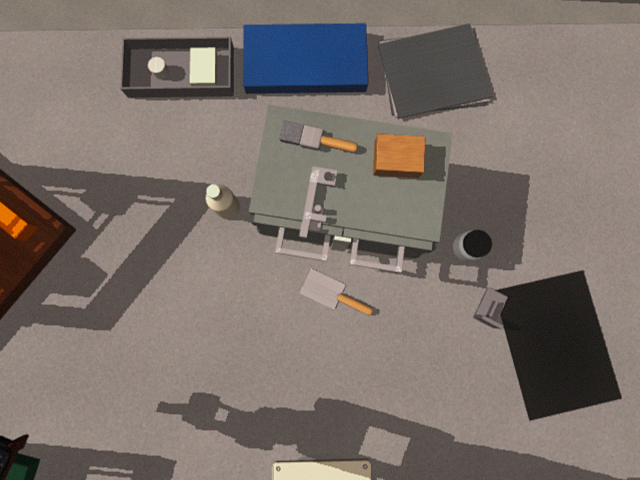

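The top view shows the roof spanning roughly (268,107) to (450,132) at the rear and (252,213) to (438,240) at the front. The hook tab is near (306,228), the left pull near (302,245) and the right pull near (377,257). Next I'll measure these from depth.

```bash
cat > h.py <<'E'
import numpy as np,cv2
def cloud(d):
    K=d["mtx"];T=d["world_from_camera"];z=d["depth"].astype(float)
    v,u=np.mgrid[:z.shape[0],:z.shape[1]]
    P=np.stack([(u-K[0,2])/K[0,0]*z,(v-K[1,2])/K[1,1]*z,z],-1)
    W=P@T[:3,:3].T+T[:3,3]; W[z==0]=np.nan
    return W
def proj(d,p):
    T=np.linalg.inv(d["world_from_camera"]);c=T[:3,:3]@np.asarray(p,float)+T[:3,3];u=d["mtx"]@c
    return u[:2]/u[2]
E
python3 - <<'E'
from h import *
for n in["top","scene"]:
    d=dict(np.load(f"pics/{n}0.npz"));W=cloud(d)
    z=W[...,2]
    m=(abs(z-220)<6)&(W[...,0]>400)&(W[...,0]<1000)&(abs(W[...,1])<350)
    k,l,s,c=cv2.connectedComponentsWithStats(m.astype(np.uint8))
    i=1+np.argmax(s[1:,4]);P=W[l==i]
    r=cv2.minAreaRect(P[:,:2].astype(np.float32));print(n,len(P),np.median(P[:,2]),r,cv2.boxPoints(r).round(1).tolist())
d=dict(np.load("pics/top0.npz"))
c=d["img"][90:300,180:500,::-1];cv2.imwrite("pics/crop0.png",cv2.resize(c,None,fx=2.5,fy=2.5,interpolation=cv2.INTER_CUBIC))
E
```

```text
top 18147 220.07175782410764 ((694.8582763671875, -67.05584716796875), (370.7305603027344, 247.20497131347656), 79.8942642211914) [[540.5999755859375, -227.89999389648438], [784.0, -271.20001220703125], [849.0999755859375, 93.69999694824219], [605.7000122070312, 137.10000610351562]]
scene 12659 219.05659140656326 ((695.733154296875, -66.25489807128906), (373.76934814453125, 247.14627075195312), 79.72188568115234) [[540.7999877929688, -228.10000610351562], [784.0, -272.20001220703125], [850.7000122070312, 95.5999984741211], [607.5, 139.6999969482422]]
```

View pics/crop0.png

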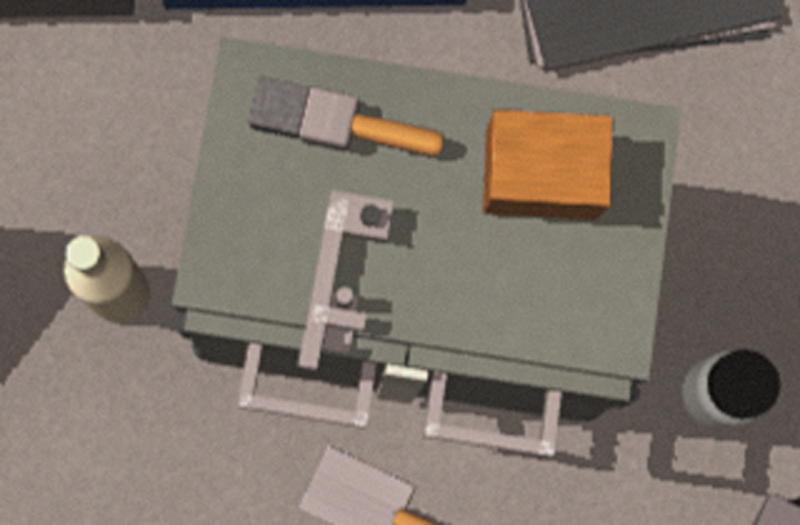

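```bash
cat >> h.py <<'E'
O=np.array([599.9,-50.3]);YAW=-0.1763
def c2w(p):
    c,s=np.cos(YAW),np.sin(YAW);p=np.asarray(p,float)
    return np.array([O[0]+c*p[0]-s*p[1],O[1]+s*p[0]+c*p[1],p[2]])
def w2c(W):
    c,s=np.cos(YAW),np.sin(YAW);x=W[...,0]-O[0];y=W[...,1]-O[1]
    return np.stack([c*x+s*y,-s*x+c*y,W[...,2]],-1)
E
python3 - <<'E'
from h import *
for n in["top","scene"]:
    d=dict(np.load(f"pics/{n}0.npz"));C=w2c(cloud(d))
    print(n)
    def show(t,lo,hi,box):
        m=(C[...,2]>lo)&(C[...,2]<hi)&(C[...,0]>box[0])&(C[...,0]<box[1])&(C[...,1]>box[2])&(C[...,1]<box[3])
        P=C[m]
        if len(P): print(t,len(P),"x",np.percentile(P[:,0],[1,50,99]).round(1),"y",np.percentile(P[:,1],[1,50,99]).round(1),"z",np.median(P[:,2]).round(1))
    show("roof",213,224,(-60,230,-250,250))
    show("tab/hook",224,240,(-60,140,-20,120))
    show("tab",245,256,(-60,140,-20,120))
    show("stud+",242,256,(5,140,-20,120))
    show("left leaf top",210,223,(-60,0,100,190))
    show("right leaf top",210,223,(-60,0,-190,-40))
    show("pullL",185,210,(-90,-30,15,200))
    show("pullR",185,210,(-90,-30,-200,-15))
    show("cleaner",30,190,(-60,140,190,350))
    show("jar",20,100,(-160,140,-350,-190))
    show("bracket",20,80,(-260,-100,-350,-190))
    show("scraper",8,40,(-200,-70,-150,150))
    show("strip",100,223,(-60,-17,-20,20))
d=dict(np.load("pics/top0.npz"));im=d["img"][:,:,::-1].copy()
for p in [(0,185,220),(0,-185,220),(220,185,220),(220,-185,220),(-36,85,202),(-36,-85,202),(-16,0,218)]:
    u=proj(d,c2w(p));cv2.circle(im,tuple(int(a) for a in u.round()),2,(0,0,255),-1)
cv2.imwrite("pics/chk.png",cv2.resize(im[90:300,180:500],None,fx=2.5,fy=2.5))
E
```

```text
top
roof 17985 x [-18.   81.2 217.2] y [-181.5   -1.3  182. ] z 220.0
tab/hook 791 x [-15.8  54.5 139. ] y [ 3.3 65.2 82.1] z 237.5
tab 146 x [-35.7 -18.5  92. ] y [43.1 69.9 79.8] z 250.1
stud+ 94 x [16.1 82.6 95.5] y [31.5 49.  71.1] z 244.8
left leaf top 396 x [-51.2  -9.9  -0.2] y [101.1 136.5 178.9] z 217.8
right leaf top 717 x [-43.6 -10.   -0.2] y [-173.5 -108.2  -41.8] z 218.0
pullL 406 x [-68.7 -61.2 -30.9] y [ 23.3  74.2 122.3] z 207.7
pullR 420 x [-68.3 -60.5 -31.3] y [-121.9  -73.3  -22.3] z 207.7
cleaner 799 x [ 9.8 30.8 65. ] y [242.8 262.3 297.1] z 115.2
jar 970 x [-129.1   27.6   62.5] y [-346.7 -298.5 -271.6] z 78.7
bracket 52 x [-131.7 -126.3 -120.3] y [-349.7 -341.7 -337.9] z 51.0
scraper 317 x [-157.1 -139.8 -121.8] y [-101.2  -60.7   -2. ] z 17.7
strip 232 x [-27.3 -26.5 -17.4] y [-18.2   1.4  19.5] z 197.6
scene
roof 12644 x [-15.9  92.6 219.2] y [-183.5  -17.4  181.6] z 219.0
tab/hook 623 x [-26.8  56.3 109.1] y [17.9 64.7 81.2] z 236.2
tab 92 x [-34.3 -17.3  95.2] y [38.2 69.3 80.6] z 248.7
stud+ 53 x [16.1 84.5 96.3] y [35.9 48.8 59.3] z 244.7
left leaf top 184 x [-35.8  -8.7  -0.4] y [101.6 135.4 172. ] z 217.0
right leaf top 435 x [-55.1  -9.4  -0.3] y [-172.6 -109.8  -42.2] z 217.0
pullL 322 x [-68.1 -57.6 -30.2] y [ 22.   71.2 124.1] z 206.0
pullR 359 x [-68.  -58.  -30.8] y [-122.7  -75.8  -21.9] z 206.1
cleaner 339 x [15.1 46.9 69.8] y [252.4 265.3 292. ] z 128.4
jar 944 x [-125.    41.7   68.6] y [-348.  -311.9 -277.4] z 77.5
bracket 49 x [-130.  -122.1 -119.1] y [-349.8 -344.9 -338.5] z 49.7
scraper 169 x [-156.3 -138.  -119.6] y [-103.   -74.1   -1.6] z 16.5
strip 59 x [-26.8 -21.6 -17.2] y [-17.9  -2.1  17.8] z 215.8
```

View pics/chk.png

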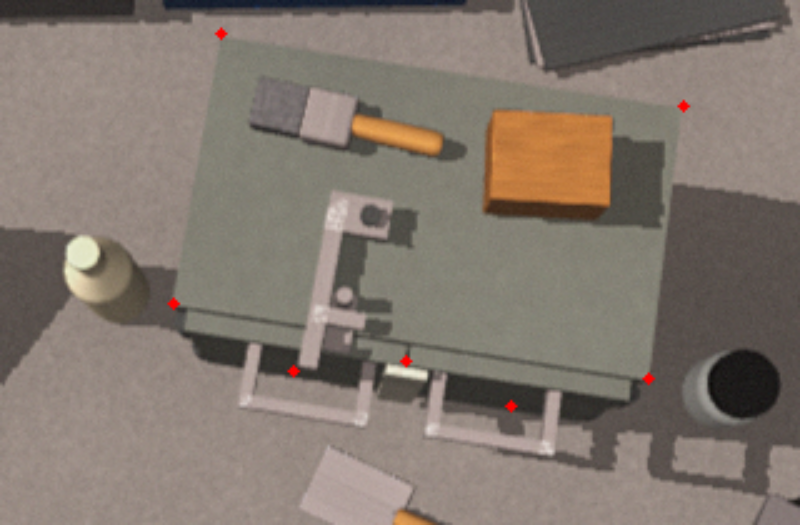

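```bash
cat >> h.py <<'E'
from scipy.spatial.transform import Rotation as Ro
def tool(o): return Ro.from_rotvec(o["orientation"]).as_matrix()
def plan(o,pc):
    """tool-axis shift from present TCP to cabinet-frame point pc"""
    return tool(o).T@(c2w(pc)-o["ee_pos"])
def cab(o): return w2c(np.asarray(o["ee_pos"],float))
E
python3 - <<'E'
from h import *
from workcell import ctrl
o=ctrl.get_obs();R=tool(o);print(R.round(3));print("cab",cab(o))
c,s=np.cos(YAW),np.sin(YAW);Rc=np.array([[c,-s,0],[s,c,0],[0,0,1]]);print((Rc.T@R).round(3))
for n in["top","scene"]:
    C=w2c(cloud(dict(np.load(f"pics/{n}0.npz"))))
    # height raster of hook region, 6mm cells
    print(n);
    for x in range(-42,120,6):
        r=[]
        for y in range(90,18,-6):
            m=(abs(C[...,0]-x)<4)&(abs(C[...,1]-y)<4)
            r.append("%4.0f"%np.nanmedian(C[m][:,2]) if m.any() else "   .")
        print("%4d"%x,*r)
E
```

```text
[[-0.001 -0.923  0.386]
 [-0.001  0.386  0.923]
 [-1.     0.    -0.001]]
cab [-463.49150409  553.83043236  221.9706231 ]
[[-0.    -0.976  0.218]
 [-0.001  0.218  0.976]
 [-1.     0.    -0.001]]
top
 -42    .    .    .    .    .    .    .    .    .  208  208  208
 -36    0   -0  240  237    2   -1   -0    1    0    1  207  207
 -30   -2   -1  249  250  119    1   -0   -1   -0    0  207  207
 -24    0   -0  248  249    4    1   -0   -0    0   -0  207  207
 -18  138   95   78  100  133  139  148  136  136  139  207  211
 -12  218  217  249  250  223  223  223  222  218  218  218  219
  -6  219  219  238  238  233  223  224  222  219  218  219  218
   0  219  219  238  238  237  224  225  225  223  220  219  219
   6  221  219  237  238  238  239  239  238  238  221  221  220
  12  221  221  238  238  238  238  238  237  238  221  220  220
  18  221  221  237  239  238  233  245  226  220  220  220  220
  24  221  221  238  239  236  234  248  224  220  220  220  219
  30  220  220  237  238  237  221  245  220  220  221  220  220
  36  219  220  237  238  238  220  221  220  220  220  2
[... 1913 characters left out ...]
  235  236  230  220  219  219  219  219  219  219
  60  221  223  237  238  233  219  220  220  220  218  217  218
  66  221  234  236  237  232  220  219  221  220  218  220  219
  72  220    .  237  237  235  238  237  237  239  219  221  219
  78  220    .  236  237  237  237  237  237  237  237  230  218
  84  219    .  237  237  237  237  239  241  243  236  227  219
  90  219  222  237  237  238  237  240  243  244  237  228  218
  96  221  222  236  237  238  237  238  240  241  237  229  219
 102  221  219  230  234  233  231  232  233  232  232  222  220
 108  221  220  219  219  219  219  220  220  219  219  218  219
 114  220  221  220  220  218  220  220  219  220  219  218  218
```

>>> send_rows --pt "-40 0 0 -0.11" --pt "-40 0 0 -0.11" --pt "0 -25 -30 0" --pt "0 -25 -30 0" --pt "0 -25 -30 0" --pt "0 -25 -30 0" --pt "0 -25 -30 0" --pt "0 -25 -30 0" --pt "0 -25 -30 0" --pt "0 -25 -30 0" --fingers 0

```text
t: 0.93
ee_pos: [399.8, 300.8, 302.5]
orientation: [-1.099, 1.283, 1.095]
ft_force: [0.8, 0.0, 0.3]
width: 24.8
```

```bash
cat > s.py <<'E'
from h import *
from workcell import ctrl
o=ctrl.get_obs();R=tool(o);c,s=np.cos(YAW),np.sin(YAW);Rc=np.array([[c,-s,0],[s,c,0],[0,0,1]])
print("t",round(float(o["t"]),2),"cab",cab(o).round(1),"f",o["ft_force"].round(1),"w",round(float(o["width"]),1));print((Rc.T@R).round(3).tolist())
E
python3 s.py
```

```text
t 0.93 cab [-258.5  310.6  302.5] f [0.8 0.  0.3] w 24.8
[[-0.002, -1.0, -0.024], [-0.006, -0.024, 1.0], [-1.0, 0.002, -0.006]]
```

>>> send_rows --pt "0 -25 -30 0.024" --pt "0 -25 -30 0" --pt "0 -25 -30 0" --pt "0 -25 -30 0" --pt "0 -25 -30 0" --pt "0 -25 -30 0" --pt "0 -25 -30 0" --pt "0 -25 -30 0" --pt "0 -25 -30 0" --pt "0 0 0 0"

```text
t: 1.77
ee_pos: [580.5, -27.3, 301.9]
orientation: [-1.078, 1.298, 1.073]
ft_force: [-0.0, 0.6, 0.1]
width: 0.5
```

```bash
python3 s.py
```

```text
t 1.77 cab [-23.1  19.2 301.9] f [-0.   0.6  0.1] w 0.5
[[-0.003, -1.0, 0.005], [-0.008, 0.005, 1.0], [-1.0, 0.003, -0.008]]
```

>>> send_rows --pt "0 5 16 0" --pt "30 0 0 0" --pt "26 0 0 0" --pt "10 0 0 0" --pt "0 0 0 0"

```text
t: 2.18
ee_pos: [578.9, -13.8, 233.2]
orientation: [-1.072, 1.301, 1.068]
ft_force: [-0.1, 0.7, 0.3]
width: 0.3
```

```bash
python3 s.py; python3 - <<'E'
from workcell import ctrl
import cv2
d=ctrl.get_image("top");cv2.imwrite("pics/t1.png",cv2.resize(d["img"][90:300,180:500,::-1],None,fx=2.5,fy=2.5))
d=ctrl.get_image("wrist");cv2.imwrite("pics/w1.png",d["img"][:,:,::-1])
E
```

```text
t 2.18 cab [-27.1  32.3 233.2] f [-0.1  0.7  0.3] w 0.3
[[-0.003, -1.0, 0.013], [-0.008, 0.013, 1.0], [-1.0, 0.003, -0.008]]
```

View pics/w1.png

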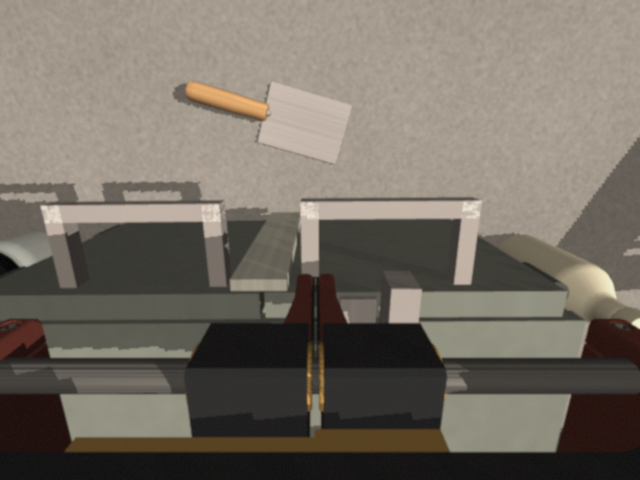

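View pics/t1.png

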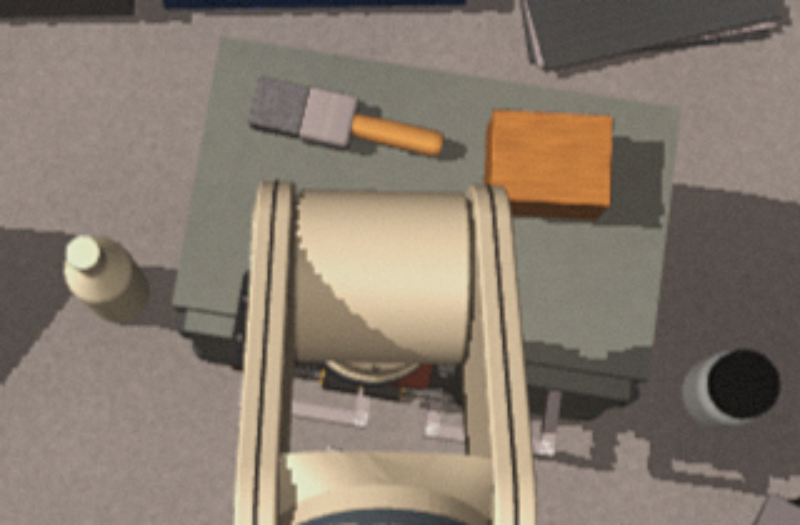

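>>> send_rows --pt "0 1 10 0" --pt "0 0 8 0" --pt "0 -2 11 0" --pt "0 -2 11 0" --pt "0 -4 11 0" --pt "0 -4 11 0" --pt "0 0 0 0"

```text
t: 2.87
ee_pos: [608.0, 52.3, 241.4]
orientation: [-1.079, 1.29, 1.06]
ft_force: [-0.2, 0.0, -0.2]
width: 0.2
```

```bash
python3 s.py
```

```text
t 2.87 cab [-10.1 102.4 241.4] f [-0.2  0.  -0.2] w 0.2
[[0.01, -1.0, 0.012], [-0.006, 0.012, 1.0], [-1.0, -0.01, -0.006]]
```

```bash
python3 - <<'E'
from workcell import ctrl
import cv2
d=ctrl.get_image("wrist");cv2.imwrite("pics/w2.png",d["img"][:,:,::-1])
E
python3 s.py
```

```text
t 2.92 cab [-10.4 101.7 241.3] f [ 0.7 -0.   0.2] w 0.6
[[0.009, -1.0, 0.011], [-0.006, 0.011, 1.0], [-1.0, -0.009, -0.006]]
```

View pics/w2.png

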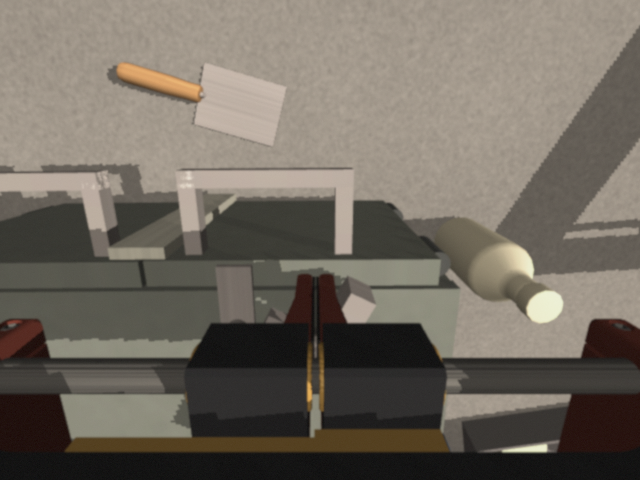

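>>> send_rows --pt "2 -7 9 0" --pt "2 -7 9 0" --pt "2 -7 9 0" --pt "1 -9 6 0" --pt "0 -9 6 0" --pt "0 -7 3 0" --pt "0 -6 2 0" --pt "0 0 0 0" --pt "0 0 0 0"

```text
t: 3.67
ee_pos: [672.8, 89.2, 231.5]
orientation: [-1.077, 1.294, 1.062]
ft_force: [-0.1, -0.3, 0.0]
width: 0.2
```

```bash
python3 - <<'E'
from workcell import ctrl
import cv2
d=ctrl.get_image("wrist");cv2.imwrite("pics/w3.png",d["img"][:,:,::-1])
E
python3 s.py
```

```text
t 3.72 cab [ 47.1 150.  231.5] f [ 0.9 -0.4  0.8] w 0.8
[[0.006, -1.0, 0.012], [-0.007, 0.012, 1.0], [-1.0, -0.006, -0.007]]
```

View pics/w3.png

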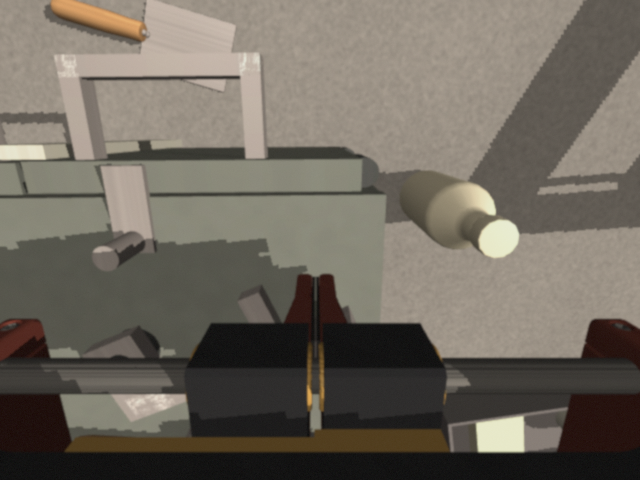

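>>> send_rows --pt "0 8 -4 0" --pt "-30 4 0 0" --pt "-35 20 -20 0" --pt "0 30 -25 0" --pt "0 25 -20 0" --pt "0 0 0 0"

```text
t: 4.22
ee_pos: [567.0, 36.9, 295.5]
orientation: [-1.076, 1.297, 1.065]
ft_force: [0.7, -0.3, 0.8]
width: 0.6
```

```bash
python3 s.py;python3 - <<'E'
from workcell import ctrl
print(ctrl.get_obs()["qpos"].round(2))
E
```

```text
t 4.22 cab [-47.7  80.  295.5] f [ 0.7 -0.3  0.8] w 0.6
[[0.002, -1.0, 0.011], [-0.008, 0.011, 1.0], [-1.0, -0.002, -0.008]]
[ 0.05  0.26  1.69 -0.01  1.19 -1.33]
```

>>> send_rows --pt "0 -8 -7 -0.01" --pt "20 0 0 0" --pt "15 0 0 0" --pt "0 0 0 0"

```text
t: 4.55
ee_pos: [571.1, 26.6, 263.3]
orientation: [-1.084, 1.288, 1.067]
ft_force: [-0.2, -1.1, -0.3]
width: 0.9
```

```bash
python3 s.py;python3 - <<'E'
from workcell import ctrl
import cv2
d=ctrl.get_image("wrist");cv2.imwrite("pics/w4.png",d["img"][:,:,::-1])
E
```

```text
t 4.55 cab [-41.8  70.7 263.3] f [-0.2 -1.1 -0.3] w 0.9
[[0.009, -1.0, 0.004], [-0.006, 0.004, 1.0], [-1.0, -0.009, -0.006]]
```

View pics/w4.png

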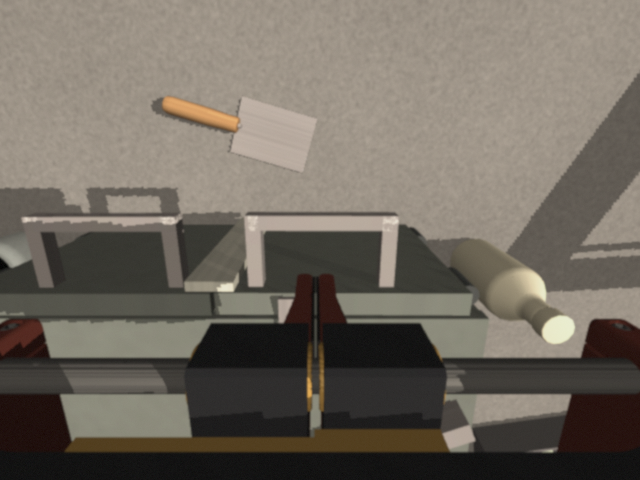

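>>> send_rows --pt "20 -3 1 0" --pt "20 0 0 0" --pt "20 0 0 0" --pt "15 0 0 0" --pt "0 0 0 0"

```text
t: 5.02
ee_pos: [578.6, 27.5, 192.5]
orientation: [-1.087, 1.28, 1.061]
ft_force: [-0.4, -0.4, -0.5]
width: 0.5
```

```bash
python3 s.py;python3 - <<'E'
from workcell import ctrl
import cv2
d=ctrl.get_image("wrist");cv2.imwrite("pics/w5.png",d["img"][:,:,::-1])
E
```

```text
t 5.02 cab [-34.6  72.8 192.5] f [-0.4 -0.4 -0.5] w 0.5
[[0.018, -1.0, 0.004], [-0.003, 0.004, 1.0], [-1.0, -0.018, -0.003]]
```

View pics/w5.png

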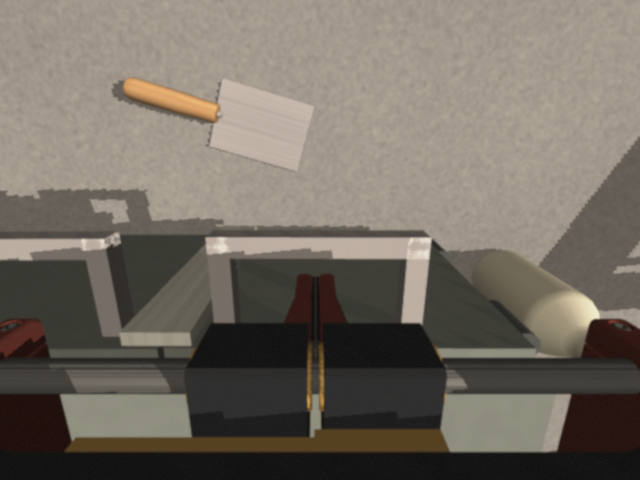

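>>> send_rows --pt "6 6 0 0" --pt "1 6 0 0" --pt "0 8 2 0" --pt "0 10 3 0.1" --pt "0 10 3 0.1" --pt "0 10 3 0.1" --pt "0 0 0 0"

```text
t: 5.65
ee_pos: [536.0, 52.1, 192.6]
orientation: [-0.853, 1.375, 0.816]
ft_force: [-0.0, -0.7, -0.1]
width: 0.4
```

```bash
python3 s.py;python3 - <<'E'
from workcell import ctrl
import cv2
d=ctrl.get_image("wrist");cv2.imwrite("pics/w6.png",d["img"][:,:,::-1])
E
```

```text
t 5.65 cab [-80.9  89.6 192.6] f [-0.  -0.7 -0.1] w 0.4
[[0.036, -0.949, 0.312], [0.001, 0.312, 0.95], [-0.999, -0.034, 0.012]]
```

View pics/w6.png

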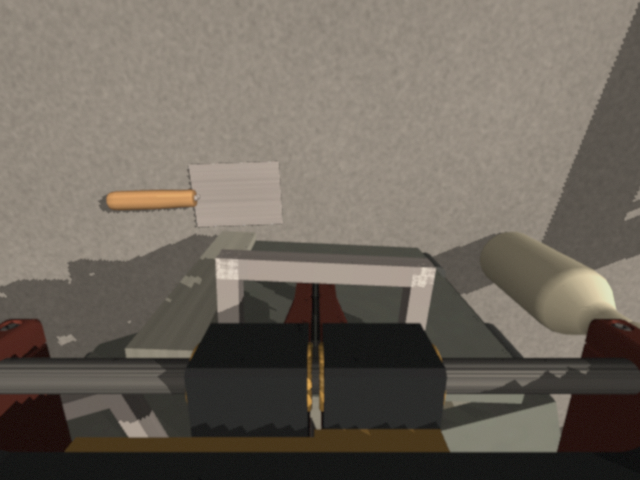

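>>> send_rows --pt "3 10 3 0.1" --pt "2 10 4 0.1" --pt "1 10 4 0.1" --pt "1 10 4 0.1" --pt "1 10 4 0.1" --pt "0 0 0 0"

```text
t: 6.2
ee_pos: [514.7, 97.0, 188.9]
orientation: [-0.469, 1.478, 0.436]
ft_force: [-0.2, -0.4, 0.1]
width: 0.5
```

```bash
python3 s.py;python3 - <<'E'
from workcell import ctrl
import cv2
d=ctrl.get_image("wrist");cv2.imwrite("pics/w7.png",d["img"][:,:,::-1])
E
```

```text
t 6.2 cab [-109.7  130.1  188.9] f [-0.2 -0.4  0.1] w 0.5
[[0.049, -0.686, 0.725], [0.002, 0.726, 0.687], [-0.999, -0.033, 0.037]]
```

View pics/w7.png

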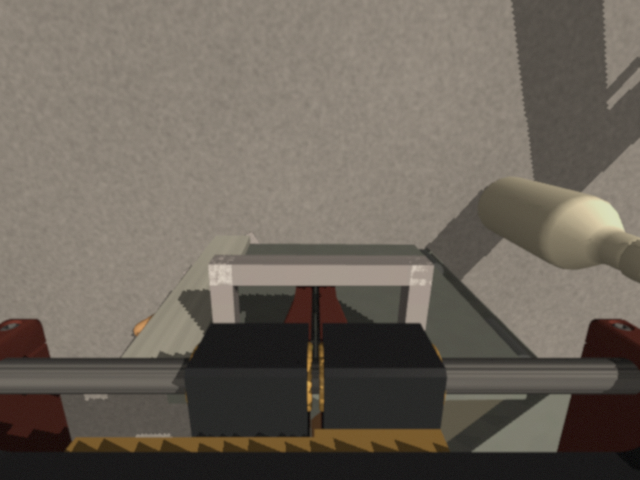

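>>> send_rows --pt "2 10 4 0.1" --pt "1 10 4 0.1" --pt "1 10 4 0.1" --pt "1 10 4 0.1" --pt "1 10 4 0.1" --pt "0 0 0 0"

```text
t: 6.75
ee_pos: [517.6, 146.8, 185.0]
orientation: [-0.086, 1.518, 0.066]
ft_force: [0.9, -0.6, -0.1]
width: 0.3
```

```bash
python3 s.py
```

```text
t 6.75 cab [-115.6  179.6  185. ] f [ 0.9 -0.6 -0.1] w 0.3
[[0.053, -0.27, 0.961], [-0.001, 0.963, 0.27], [-0.999, -0.015, 0.051]]
```

>>> send_rows --pt "0 10 4 0.1" --pt "0 10 4 0.1" --pt "0 10 4 0.1" --pt "0 9 4 0.08" --pt "0 0 0 0"

```text
t: 7.17
ee_pos: [534.5, 180.8, 185.1]
orientation: [0.199, 1.512, -0.211]
ft_force: [-0.1, -0.4, -0.0]
width: 0.8
```

```bash
python3 s.py;python3 - <<'E'
from workcell import ctrl
import cv2
d=ctrl.get_image("wrist");cv2.imwrite("pics/w8.png",d["img"][:,:,::-1])
d=ctrl.get_image("top");cv2.imwrite("pics/t8.png",d["img"][:,:,::-1])
E
```

```text
t 7.17 cab [-104.9  216.   185.1] f [-0.1 -0.4 -0. ] w 0.8
[[0.049, 0.087, 0.995], [-0.006, 0.996, -0.087], [-0.999, -0.001, 0.049]]
```

View pics/w8.png

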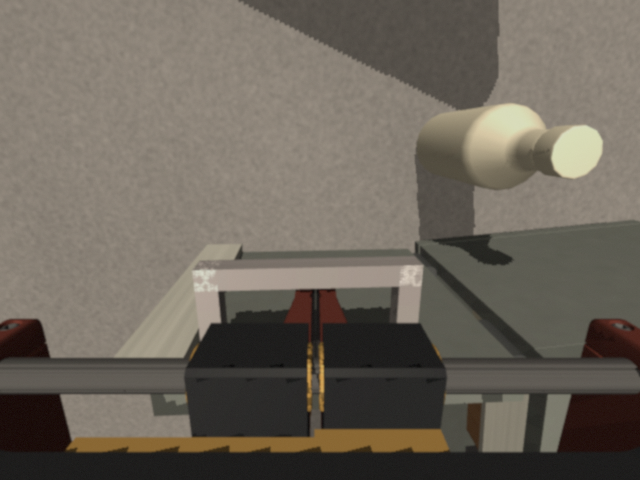

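View pics/t8.png

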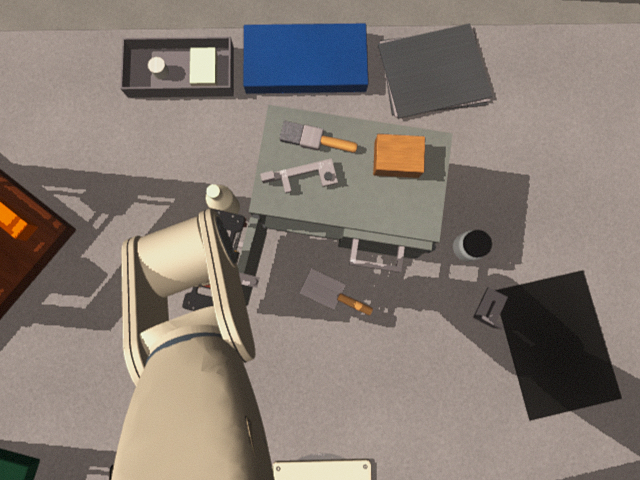

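>>> send_rows --pt "0 -9 0 0" --pt "-20 0 0 0" --pt "-30 0 0 0" --pt "-30 0 0 0" --pt "-30 0 0 0.1" --pt "0 0 0 0.12" --pt "0 0 0 0.12" --pt "0 0 0 0.12" --pt "0 0 0 0.12" --pt "0 0 0 0.12"

```text
t: 8.1
ee_pos: [520.7, 159.6, 299.9]
orientation: [0.74, 1.394, -0.733]
ft_force: [-0.9, 0.6, 1.2]
width: 0.4
```

```bash
python3 s.py
```

```text
t 8.1 cab [-114.8  192.8  299.9] f [-0.9  0.6  1.2] w 0.4
[[0.045, 0.699, 0.714], [-0.01, 0.715, -0.699], [-0.999, 0.025, 0.039]]
```

>>> send_rows --pt "0 0 0 0.12" --pt "0 0 0 0.12" --pt "0 0 0 0.12" --pt "0 0 0 0.12" --pt "0 0 0 0.12" --pt "0 0 0 0.11" --pt "0 0 0 0"

```text
t: 8.68
ee_pos: [516.6, 150.0, 299.8]
orientation: [1.294, 1.112, -1.264]
ft_force: [0.1, 0.0, -0.2]
width: 0.7
```

```bash
python3 s.py
```

```text
t 8.68 cab [-117.2  182.6  299.8] f [ 0.1  0.  -0.2] w 0.7
[[0.044, 0.997, 0.069], [-0.012, 0.069, -0.998], [-0.999, 0.043, 0.015]]
```

>>> send_rows --pt "0 10 30 0.06" --pt "0 10 30 0" --pt "0 10 30 0" --pt "0 10 30 0" --pt "0 10 30 0" --pt "0 10 30 0" --pt "0 10 30 0" --pt "0 5 20 0" --pt "0 0 0 0"

```text
t: 9.43
ee_pos: [554.7, -104.2, 306.3]
orientation: [1.293, 1.111, -1.265]
ft_force: [-0.1, 0.2, 0.5]
width: 0.1
```

```bash
python3 s.py;python3 - <<'E'
from workcell import ctrl
import cv2
print(ctrl.get_obs()["qpos"].round(2))
d=ctrl.get_image("wrist");cv2.imwrite("pics/w9.png",d["img"][:,:,::-1])
d=ctrl.get_image("top");cv2.imwrite("pics/t9.png",d["img"][:,:,::-1])
E
```

```text
t 9.43 cab [-35.  -61.  306.3] f [-0.1  0.2  0.5] w 0.1
[[0.044, 0.997, 0.068], [-0.013, 0.069, -0.998], [-0.999, 0.043, 0.016]]
[-0.2   0.22  1.71 -0.01  1.16  1.48]
```

View pics/w9.png

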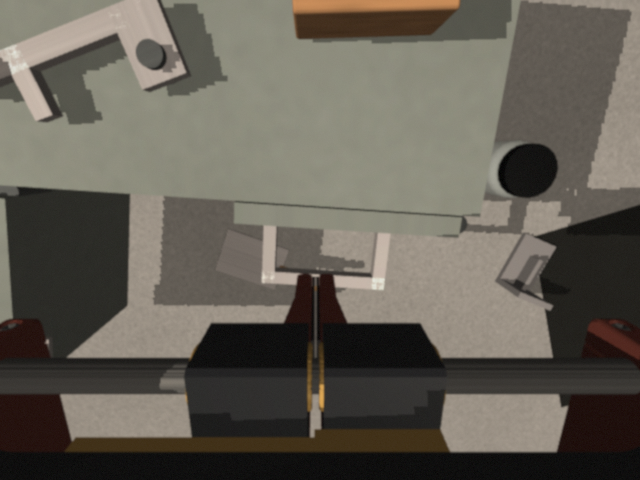

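View pics/t9.png

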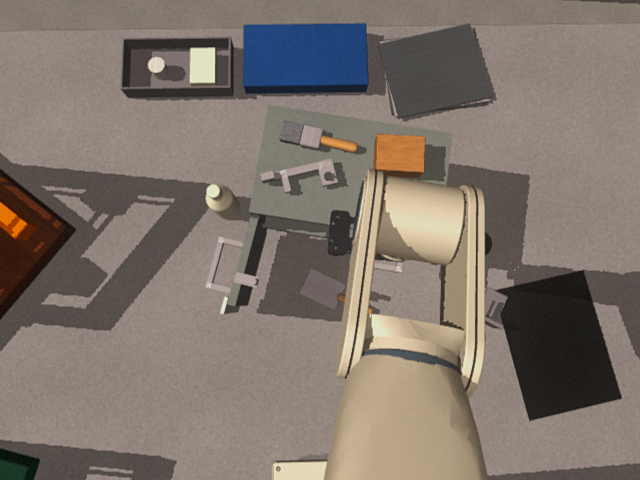

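```bash
cat > leaf.py <<'E'
from h import *
from workcell import ctrl
import sys
d=ctrl.get_image(sys.argv[1]);C=w2c(cloud(d))
if len(sys.argv)>2: cv2.imwrite(sys.argv[2],d["img"][:,:,::-1])
for nm,s in(("L",1),("R",-1)):
    m=(abs(C[...,2]-218)<4)&(C[...,0]<-25)&(C[...,0]>-185)&(s*C[...,1]>120)&(s*C[...,1]<260)
    P=C[m]
    if len(P)<30: print(nm,"few",len(P));continue
    vx,vy,x0,y0=cv2.fitLine(P[:,:2].astype(np.float32),cv2.DIST_HUBER,0,.01,.01).ravel()
    if vx>0: vx,vy=-vx,-vy
    print(nm,len(P),"angle",round(float(np.arctan2(-vx,-s*vy)),3),"x",P[:,0].min().round(),P[:,0].max().round())
E
python3 leaf.py top
```

```text
L 724 angle 1.67 x -184.0 -25.0
R few 0
```

>>> send_rows --pt "0 -7 12 0.07" --pt "25 0 0 0" --pt "25 0 0 0" --pt "20 0 0 0" --pt "0 0 0 0"

```text
t: 10.0
ee_pos: [548.5, -107.1, 236.0]
orientation: [1.339, 1.082, -1.3]
ft_force: [-0.5, 0.2, -0.8]
width: 0.5
```

```bash
python3 s.py;python3 - <<'E'
from workcell import ctrl
import cv2
d=ctrl.get_image("wrist");cv2.imwrite("pics/w10.png",d["img"][:,:,::-1])
E
```

```text
t 10.0 cab [-40.7 -64.9 236. ] f [-0.5  0.2 -0.8] w 0.5
[[0.047, 0.999, 0.012], [-0.01, 0.012, -1.0], [-0.999, 0.047, 0.011]]
```

View pics/w10.png

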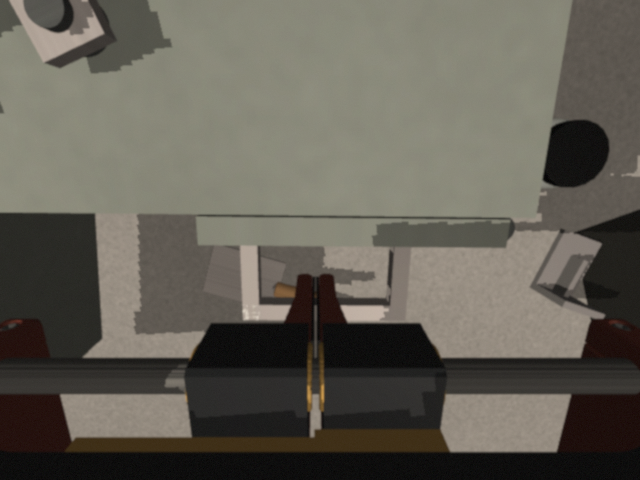

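>>> send_rows --pt "10 0 8 0" --pt "18 0 0 0" --pt "18 0 0 0" --pt "3 0 0 0" --pt "0 0 0 0"

```text
t: 10.47
ee_pos: [553.7, -115.1, 192.5]
orientation: [1.336, 1.078, -1.286]
ft_force: [-0.7, -0.2, -0.1]
width: 0.4
```

```bash
python3 s.py;python3 - <<'E'
from workcell import ctrl
import cv2
d=ctrl.get_image("wrist");cv2.imwrite("pics/w11.png",d["img"][:,:,::-1])
E
```

```text
t 10.47 cab [-34.1 -71.9 192.5] f [-0.7 -0.2 -0.1] w 0.4
[[0.058, 0.998, 0.021], [-0.01, 0.022, -1.0], [-0.998, 0.058, 0.012]]
```

View pics/w11.png

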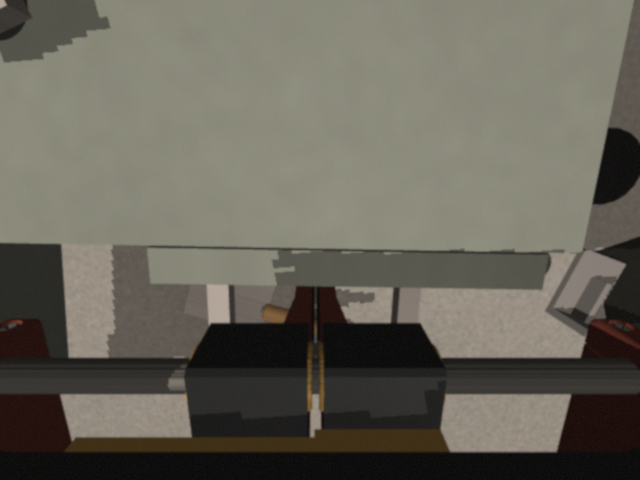

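>>> send_rows --pt "6 -7 0 0" --pt "1 -7 0 0" --pt "0 -8 2 0" --pt "0 -10 3 -0.1" --pt "0 -10 3 -0.1" --pt "0 -10 3 -0.1" --pt "0 0 0 0"

```text
t: 11.1
ee_pos: [503.3, -123.7, 188.3]
orientation: [1.1, 1.206, -1.055]
ft_force: [0.4, 0.1, -0.8]
width: 0.6
```

```bash
python3 s.py;python3 - <<'E'
from workcell import ctrl
import cv2
d=ctrl.get_image("wrist");cv2.imwrite("pics/w12.png",d["img"][:,:,::-1])
E
```

```text
t 11.1 cab [-82.2 -89.2 188.3] f [ 0.4  0.1 -0.8] w 0.6
[[0.077, 0.941, 0.329], [-0.013, 0.331, -0.943], [-0.997, 0.068, 0.038]]
```

View pics/w12.png

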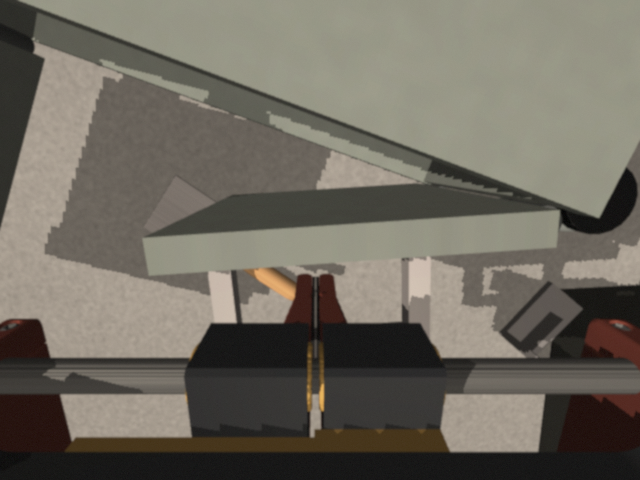

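Right leaf is following at about 0.3 rad, with the fingers still inside the loop.

>>> send_rows --pt "1 -10 3 -0.1" --pt "1 -10 4 -0.1" --pt "1 -10 4 -0.1" --pt "1 -10 4 -0.1" --pt "1 -10 4 -0.1" --pt "0 0 0 0"

```text
t: 11.65
ee_pos: [468.4, -158.5, 185.6]
orientation: [0.715, 1.361, -0.693]
ft_force: [-0.0, 0.3, -0.5]
width: 0.6
```

```bash
python3 s.py;python3 - <<'E'
from workcell import ctrl
import cv2
d=ctrl.get_image("wrist");cv2.imwrite("pics/w13.png",d["img"][:,:,::-1])
E
```

```text
t 11.65 cab [-110.5 -129.5  185.6] f [-0.   0.3 -0.5] w 0.6
[[0.089, 0.67, 0.737], [-0.011, 0.74, -0.672], [-0.996, 0.051, 0.073]]
```

View pics/w13.png

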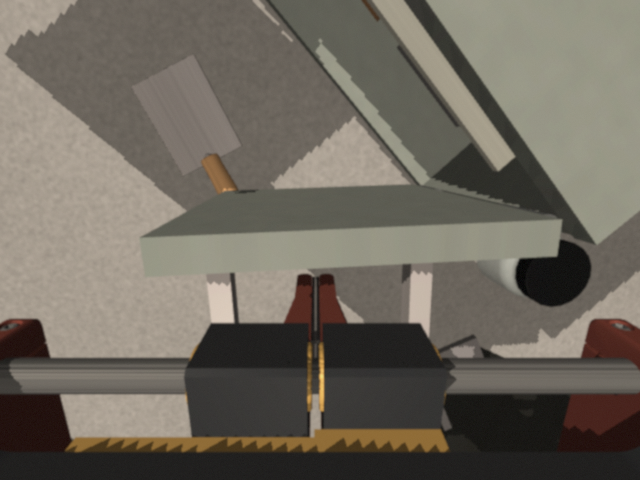

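>>> send_rows --pt "1 -10 4 -0.1" --pt "1 -10 4 -0.1" --pt "1 -10 4 -0.1" --pt "1 -10 4 -0.1" --pt "1 -10 4 -0.1" --pt "0 0 0 0"

```text
t: 12.2
ee_pos: [454.7, -206.6, 182.3]
orientation: [0.329, 1.451, -0.337]
ft_force: [0.2, 0.1, -0.3]
width: 0.1
```

```bash
python3 s.py
```

```text
t 12.2 cab [-115.6 -179.3  182.3] f [ 0.2  0.1 -0.3] w 0.1
[[0.092, 0.25, 0.964], [-0.008, 0.968, -0.251], [-0.996, 0.015, 0.092]]
```

>>> send_rows --pt "0 -10 4 -0.1" --pt "0 -10 4 -0.1" --pt "0 -10 4 -0.1" --pt "0 -9 4 -0.08" --pt "0 0 0 0" --pt "0 0 0 0"

```text
t: 12.7
ee_pos: [459.3, -243.9, 182.7]
orientation: [0.048, 1.484, -0.072]
ft_force: [0.2, 0.5, 0.1]
width: 0.3
```

```bash
python3 s.py; python3 leaf.py scene pics/s14.png;python3 - <<'E'
from workcell import ctrl
import cv2
d=ctrl.get_image("wrist");cv2.imwrite("pics/w14.png",d["img"][:,:,::-1])
E
```

```text
t 12.7 cab [-104.5 -215.2  182.7] f [0.2 0.5 0.1] w 0.3
[[0.087, -0.098, 0.991], [-0.004, 0.995, 0.098], [-0.996, -0.012, 0.086]]
L 347 angle 1.664 x -185.0 -25.0
R 126 angle 1.71 x -111.0 -25.0
```

View pics/w14.png

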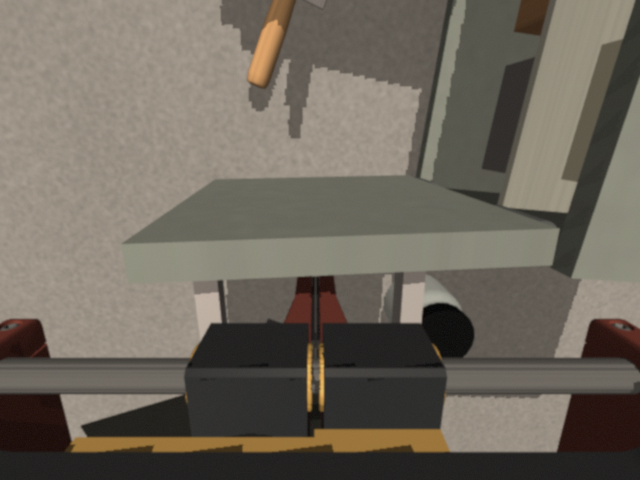

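View pics/s14.png

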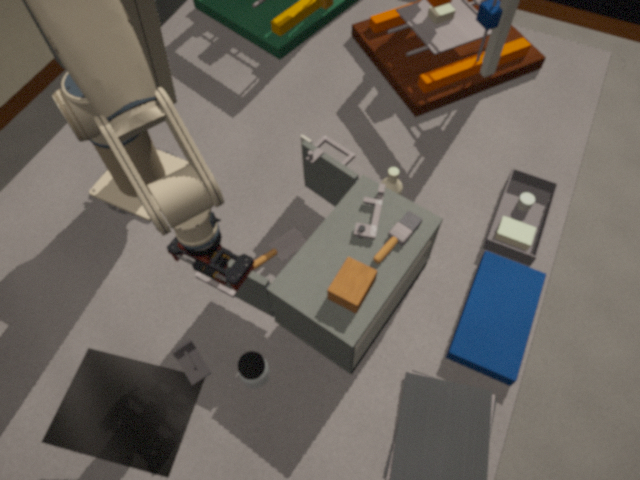

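>>> send_rows --pt "0 6 0 0" --pt "-15 0 1 0" --pt "-25 0 2 0" --pt "-30 0 2 0" --pt "-30 0 2 0" --pt "-30 0 0 0" --pt "0 0 -30 0" --pt "0 0 -30 0" --pt "0 0 -20 0" --pt "0 0 0 0"

```text
t: 13.63
ee_pos: [373.6, -218.8, 311.7]
orientation: [0.065, 1.485, -0.085]
ft_force: [-0.3, -0.1, 0.0]
width: 0.4
```

```bash
python3 s.py; python3 leaf.py scene pics/s15.png; python3 leaf.py top pics/t15.png
```

```text
t 13.63 cab [-193.3 -205.6  311.7] f [-0.3 -0.1  0. ] w 0.4
[[0.085, -0.079, 0.993], [-0.002, 0.997, 0.08], [-0.996, -0.009, 0.085]]
L 353 angle 1.669 x -184.0 -25.0
R 471 angle 1.684 x -181.0 -25.0
L 730 angle 1.665 x -184.0 -25.0
R 750 angle 1.688 x -181.0 -26.0
```

View pics/t15.png

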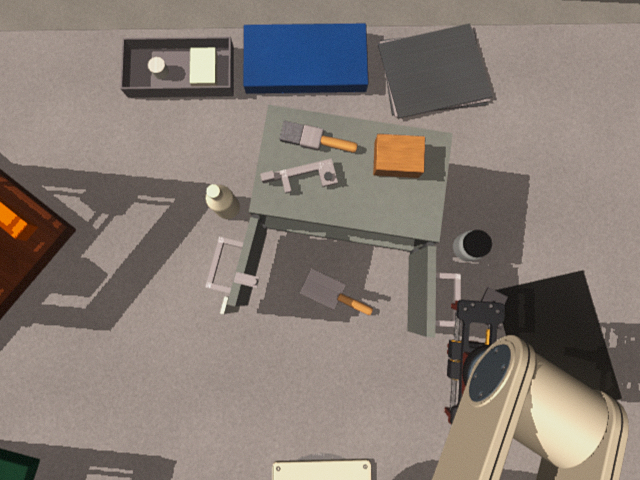

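View pics/s15.png

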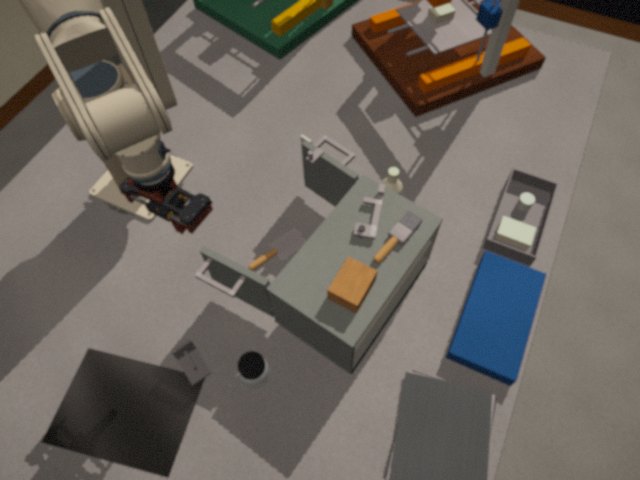

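Both doors stand open, the hook is swung well left of the stud, nothing loose has moved, and the gripper is clear of everything. I'm handing in the job.

```bash
python3 -c "
from workcell import ctrl
print(ctrl.get_obs()['qvel'].round(3)); print(ctrl.close_job())"
```

```text
[ 0.007  0.034 -0.036  0.002 -0.006 -0.012]
the job is handed in; nothing more can be done
None
```

The cabinet is open and the job is handed in, after about 14 s of the 54 s allowed. I swung the hook to about 1.15 rad by pushing its tab. I then opened the left leaf by its pull, and only after that the right leaf.

- **Doors:** the last depth measurements from both cameras agreed within 0.005 rad, with the left leaf at about 1.67 rad and the right at about 1.69 rad.
- **Hook:** in the last pictures it lay well clear of the stud. The 1.15 rad comes from the finger position and the pictures, not from a separate measurement.
- **Loose things:** the carton, brush, bottle, jar, scraper and bracket appear where they started; I checked this by eye only.
- **Forces:** every wrist force I read was about 1 N or less, though I read it only at the end of each move.
- **Drift:** the tool tilted by up to about 5° while pulling the right door, and some moves missed their targets by up to about 23 mm. I corrected the position errors as I went, and neither caused any contact that I could see.

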